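Press the grinder brush into its spring clip

TASK

Put the grinder's scrubbing brush (the big white one with the thick round handle) away in the spring clip on the table: press its handle down from above between the sprung jaws until they snap shut over it and it lies fully home on the saddles, with the handle's middle about midway between the two pairs of jaws. Either end may point either way; let go of it there.

Things in the scene. Friction and masses are not known exactly. Their poses are not given: they have to be found in the camera images.
- brush_mid (a point): Mid-length of the round handle (26 mm thick, 170 long) of a loose white scrubbing brush, 0.11 kg, lying bristles down; on the handle's axis, 13 mm above the table; grip here. x along the handle to the head, z up. Head 60 x 44 x 26 mm, cream bristles, begins 85 mm from here. The thin wooden brush, spoon and spatula are other tools.
- clip_seat (a point): Where the handle's middle lies when seated in the fixed spring clip, 55 mm above the table. x along the seated handle, y across, z up. Dark base plate 150 x 100 x 12 mm; at x = +-50 mm a station 16 mm wide: black saddle 20 mm wide, top 13 mm below here, between two steel jaws. Between the stations 84 mm are clear for fingers, down to the jaws' long bars 33 mm below here.
- jaw_l (a joint): Sprung jaw on the clip's +y side, one piece over both stations: 0 shut, grows outwards to 0.016 m; spring 250 N/m, 2.5 N when shut. Its black lip is 11 mm above the seat, its flare rises to 33 mm above. Lips 19 mm apart at rest, mouth 46 mm. A handle pressed down with 10 to 20 N spreads each jaw about 4 mm, then they snap shut over it.
- jaw_r (a joint): The same on the clip's -y side.
Mind the look-alikes: they are no part of the job. Leave any green or purple look-alike of the part that bears brush_mid alone.

How it is judged:
By the outcome, as a careful person would: the job done as asked, in the order asked, and still so for the second after the job is handed in, with the robot touching nothing.
It also fails if it takes over 42 s, if anything falls off the work surface, if the arm or the gripper's body presses on something with over 40 N, if the wrist force passes 120 N, or if a joint passes its speed limit or range.

ROBOT

A 6-joint arm with a two-finger parallel gripper is mounted at the origin on the work surface. World frame = base frame: x ahead of the robot, y to its left, z up, the work surface at z = 0. Lengths are in m, angles in rad, forces in N, time in s.
With the tool pointing down it reaches from about 0.25 to 0.775 m from the base axis. Payload 4 kg.
Tool frame: the origin (TCP) lies at the very end of the fingers, on their centre line; the grasp point (between the pads) lies 19 mm behind it; z points along the fingers, x is the direction in which the jaws open and shut, and the axes are right-handed (so a half turn about z gives the same grasp; the last joint's range is limited). The gripper opens to 85 mm and grips with 20 to 120 N. Pads are 22 mm wide; open, the fingers measure 114 mm over their backs; the gripper's body (76 mm by 85 mm) begins 54 mm behind the grasp point. The pads swing forward as they close: fully open they stand 13 mm farther back than shut.
Start: joints at [1.099, 0.087, 1.371, -0, 1.684, -0.103], TCP at [0.198, 0.513, 0.231] pointing down, gripper open.
Joint ranges: [-3.1, 3.1], [-0.76, 2.03], [0.27, 2.55], [-1.08, 4.22], [0.17, 2.65], [-2.57, 2.57]. Speed limits (rad/s): [2.79, 2.79, 3.14, 3.14, 3.14, 3.14].

INTERFACE

Orientations are given as a unit quaternion [w, x, y, z].
In Python, from rig import status, eyes, job, trace gives the robot as it stands.
- The arm moves only by the tool step_arm, never from a script. Its argument "steps" is a list of rows, each an object with "xyz": the shift along the tool's x, y, z in cm, a list of three; "spin": the turn about the tool's z in rad. In form: [{"xyz": [tx, ty, tz], "spin": spin}, ...]. A call has exactly 10 rows; each row is the pose to reach, as a shift and turn from the pose commanded when the call began, along the tool's axes at that moment; what a row does not reach only later rows make up. A row lasts 1/8 s, in which the tool goes at most 62.5 mm and 10.7 degrees, less where a joint would pass 70% of its speed; a pose out of reach is approached as far as the arm can. A call with a gripper value outside its range is refused whole. "jaw" is the opening, from 0 (shut) to 1 (fully open), set as the call begins (left out, the last holds). The fingers move at their own pace and stop on an object; "grip_force" is the grip in N (left out, the last holds). Time passes only in rows, so rows that repeat a pose let the fingers close, or fill a call up. It gives the time, the measured TCP pose, the force and the opening at its end, in the units of the state.
- status.observe(): the state, without advancing time (a new reading comes with each control period).
- eyes.snapshot(name): name is "scene" or "side" or "wrist"; returns the picture (420x560x3 uint8, red, green, blue); there is no depth.
- eyes.camera_info(name): a dict with "fovy" (degrees; the focal length in pixels is half the picture's height over the tangent of half this angle, whatever the lens; pixels are square), "cx", "cy" (the principal point, pixels), "distortion" ([k1, k2, p1, p2, k3] as OpenCV has them; the pictures are not rectified), "xyz" and "attitude" of the camera in the world; the wrist camera has in their place "mount" (4x4, takes a point from camera to tool coordinates, whose origin is the TCP and whose axes are the tool frame's). Camera axes: x right, y down, z forward; pixel columns grow to the right and rows downward; lengths in m; the calibration is good to about 2 mm. A picture is of the moment at which its call begins: read the wrist's pose just before it. camera_info takes no time and is no camera call.
- job.finish_job(): hands the job in, once; it reports no verdict.
Trained networks look in the newest picture that a camera, given by its name, has taken for a name from the list of things; names that differ only in an ending like _2 or _b are one class to them, and where a whole thing is asked for, a point or a joint stands for the part that bears it (a point fixed in the world has none). Each returns a list of dicts, best first, with "score" (0 to 1); they miss things now and then, are a little off and sometimes report something else, mostly with a low value. They report only what shows in the picture. A call takes as long as a camera call. They do not tell look-alikes from the thing itself.
- trace(camera, label): "region" (420x560 bool, what is visible of it) and "location" ([column, row] in pixels, amid what is visible of it).
The state is a dict: "time": time; "joint_pos": joint angles; "joint_vel": joint speeds; "effort": joint torques, N m; "eef_pos": TCP position; "eef_rot": TCP orientation; "ft_force": force on the tool from outside, world axes, zero at the start; "torque": the same for the moment, N m; "grip_width": finger opening in m.
Only numpy, scipy, OpenCV 4.12 (cv2) and the standard library are available. Lean on these libraries where they do the work, as an engineer would, in place of code of your own. Each camera call takes 0.05 s, during which the arm holds its last target. There are 200 camera calls.

## Working session

There is one attempt and no reset: what is moved stays moved. The work goes in short steps, Python scripts to look and compute and a tool call to move; the robot and the scene stay as the last step left them, time stands still between calls to the robot, and variables do not carry over. Pictures are saved under pics/ and viewed, about 8 in all and at most 12, crops included, and the job is handed in when it is done.

Besides the shell and the picture viewer there is one more tool, called after "Call:" in YAML: its name, and indented under it one key for each argument. step_arm: Moves the arm, as the interface text tells. Its arguments: {"type":"object","properties":{"steps":{"type":"array"},"jaw":{"type":"number"},"grip_force":{"type":"number"}},"required":["steps"]}

```bash
mkdir -p pics; ls; cat > h.py <<'E'
import numpy as np,cv2
from scipy.spatial.transform import Rotation as R
from rig import status,eyes,job,trace
def q2m(q): return R.from_quat([q[1],q[2],q[3],q[0]]).as_matrix()
def K(i):
    f=210/np.tan(np.radians(i["fovy"])/2); return np.array([[f,0,i["cx"]],[0,f,i["cy"]],[0,0,1.]])
def pose(n,s=None):
    i=eyes.camera_info(n)
    if n=="wrist":
        T=np.eye(4);T[:3,:3]=q2m(s["eef_rot"]);T[:3,3]=s["eef_pos"];T=T@np.array(i["mount"]);return i,T[:3,:3],T[:3,3]
    a=np.array(i["attitude"],float)
    return i,(a if a.shape==(3,3) else q2m(a)),np.array(i["xyz"])
def ray(n,uv,z,s=None):
    i,Rm,c=pose(n,s)
    p=cv2.undistortPoints(np.array(uv,float).reshape(-1,1,2),K(i),np.array(i["distortion"])).reshape(-1,2)
    d=np.c_[p,np.ones(len(p))]@Rm.T
    return c+d*((z-c[2])/d[:,2])[:,None]
def proj(n,P,s=None):
    i,Rm,c=pose(n,s)
    q=(np.array(P,float).reshape(-1,3)-c)@Rm
    return cv2.projectPoints(q,np.zeros(3),np.zeros(3),K(i),np.array(i["distortion"]))[0].reshape(-1,2)
def save(n,im): cv2.imwrite(f"pics/{n}.png",im[:,:,::-1])
E
python3 - <<'E'
from h import *
s=status.observe();print(s)
ims=[]
for n in ["scene","side","wrist"]:
    im=eyes.snapshot(n);np.save(f"pics/{n}0.npy",im);save(n+"0",im);print(n,eyes.camera_info(n))
    for l in ["brush_mid","clip_seat","jaw_l","jaw_r"]:
        try:
            for t in trace(n,l)[:4]: print(n,l,round(t["score"],2),t["location"],t["region"].sum())
        except Exception as e: print(l,e)
E
```

```text
pics
{'time': 0.0, 'joint_pos': array([ 1.09889941e+00,  8.79978878e-02,  1.37231514e+00, -3.40718011e-05,
        1.68362247e+00, -1.03072651e-01]), 'joint_vel': array([ 1.09651731e-03,  1.11692660e-03,  3.70777399e-04,  1.16566078e-04,
       -2.48643700e-03,  6.78247511e-05]), 'effort': array([ 2.95099444e-04, -3.51879323e+01, -3.13268137e+01, -2.46202690e-04,
        1.09553500e-02,  9.21602123e-06]), 'eef_pos': array([0.19804685, 0.5125446 , 0.23008482]), 'eef_rot': array([ 5.74337850e-04,  8.24778968e-01,  5.65454049e-01, -1.02110416e-03]), 'ft_force': array([0.33419338, 0.38569337, 0.037001  ]), 'torque': array([-0.02946308,  0.01082171,  0.01344358]), 'grip_width': 0.08552642228503687}
scene {'fovy': 53.83188556659403, 'cx': 282.76839971893185, 'cy': 210.31806559903293, 'distortion': array([0.04015342, 0.        , 0.        , 0.        , 0.        ]), 'xyz': array([0.82038361, 0.91374374, 1.09836405]), 'attitude': array([-0.08742718,  0.24733622,  0.91425414, -0.30874042])}
scene brush_mid 0.84 [357.6, 341.1] 1030
scene brush_mid 0.8 [236.0, 249.6] 704
scene brush_mid 0.68 [3
[... 784 characters left out ...]
 0.73 [398.2, 272.8] 231
side jaw_r 0.96 [406.6, 280.3] 403
side jaw_r 0.73 [398.2, 272.8] 231
wrist {'fovy': 63.15526519703205, 'cx': 276.66542560202146, 'cy': 206.53885740924443, 'distortion': array([-0.05813126,  0.        ,  0.        ,  0.        ,  0.        ]), 'mount': array([[ 9.99999966e-01,  2.09764455e-04,  1.56689115e-04,
         4.97919509e-04],
       [-2.48964680e-04,  9.47063633e-01,  3.21045813e-01,
        -8.36094642e-02],
       [-8.10505623e-05, -3.21045841e-01,  9.47063652e-01,
        -1.42806397e-01],
       [ 0.00000000e+00,  0.00000000e+00,  0.00000000e+00,
         1.00000000e+00]])}
wrist brush_mid 0.66 [59.8, 319.3] 2402
wrist brush_mid 0.56 [466.0, 303.6] 3499
```

View pics/scene0.png

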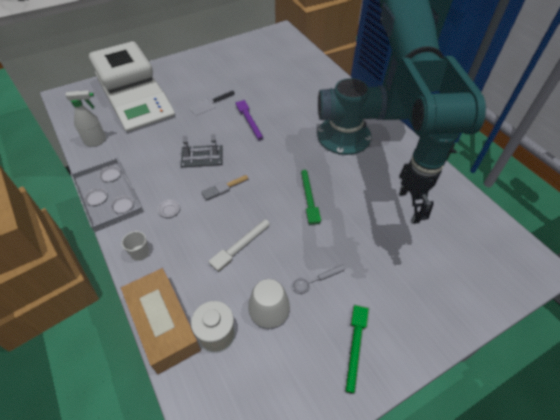

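View pics/side0.png

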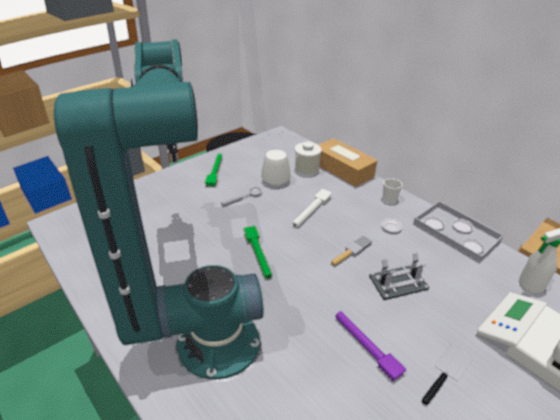

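Scene: white brush lies at (236,249), with its head lower left. Side: it is at (311,204). The other matches are the look-alikes: green at (310,204) and (357,341), purple at (245,114), all left alone. The clip is at (201,153) in scene and (398,279) in side. Next I fit the poses and check them in an enlarged crop.

```bash
cat > fit.py <<'E'
from h import *
from scipy.optimize import minimize
def box(x0,x1,y0,y1,z0,z1): return np.array([[x,y,z] for x in(x0,x1) for y in(y0,y1) for z in(z0,z1)])
BR=[box(-.085,.085,-.012,.012,.002,.024),box(.085,.145,-.022,.022,.0,.026)]
CL=[box(-.075,.075,-.05,.05,0,.012)]+[box(a-.008,a+.008,b-.008,b+.008,.012,.088) for a in(-.05,.05) for b in(-.026,.026)]
def place(b,p):
    c,s=np.cos(p[2]),np.sin(p[2]); return np.c_[b[:,0]*c-b[:,1]*s+p[0],b[:,0]*s+b[:,1]*c+p[1],b[:,2]]
def sil(n,model,p,s=None,k=4):
    m=np.zeros((420*k,560*k),np.uint8)
    for b in model:
        cv2.fillConvexPoly(m,cv2.convexHull((proj(n,place(b,p),s)*k).astype(np.int32)),1)
    return cv2.resize(m.astype(np.float32),(560,420),interpolation=cv2.INTER_AREA)
def fit(masks,model,p0,s=None):
    # masks {cam: bool}
    bl=lambda m: cv2.GaussianBlur(m.astype(np.float32),(0,0),1.5)
    B={n:bl(m) for n,m in masks.items()}
    f=lambda p:sum(((bl(sil(n,model,p,s))-B[n])**2).sum()/B[n].sum() for n in B)
    sim=np.array([p0]+[np.array(p0)+d for d in np.diag([.01,.01,.15])])
    r=minimize(f,p0,method="Nelder-Mead",options=dict(initial_simplex=sim,xatol=1e-4,fatol=1e-5,maxiter=200)); return r.x,r.fun
E
cat > a.py <<'E'
from fit import *
M={"b":{},"c":{}}
for n,w in [("scene",(236,249.6)),("side",(311,204))]:
    im=eyes.snapshot(n);np.save(f"pics/{n}0.npy",im)
    t=min(trace(n,"brush_mid"),key=lambda t:np.hypot(*(np.array(t["location"])-w)));M["b"][n]=t["region"]
    M["c"][n]=trace(n,"clip_seat")[0]["region"]
    print(n,ray(n,[t["location"]],.013))
for key,model in(("b",BR),("c",CL)):
    for n in M[key]:
        ys,xs=np.nonzero(M[key][n]);P=ray(n,np.c_[xs,ys],.013 if key=="b" else .03)[:,:2];c=P.mean(0);u=np.linalg.svd(P-c,full_matrices=False)[2][0]
        print(key,n,c,np.degrees(np.arctan2(u[1],u[0])), ((P-c)@u).min(),((P-c)@u).max())
    best=None
    a=np.arctan2(u[1],u[0])
    for a0 in (a,a+np.pi) if key=="b" else (a,a+np.pi/2):
        p0=[c[0],c[1],a0]
        r=fit(M[key],model,p0); print(r,np.degrees(r[0][2]))
        if best is None or r[1]<best[1]: best=r
    for n in M[key]: print(n,fit({n:M[key][n]},model,best[0]))
    M[key]["p"]=best[0]
out=[]
for n in("scene","side"):
    im=np.load(f"pics/{n}0.npy")
    k=3;big=cv2.resize(im,None,fx=k,fy=k,interpolation=cv2.INTER_CUBIC)
    for key,model in(("b",BR),("c",CL)):
        p=M[key]["p"]
        c=(proj(n,[p[0],p[1],.02])[0]*k).astype(int)
        big2=big.copy()
        for b in model:
            cv2.polylines(big2,[cv2.convexHull((proj(n,place(b,p))*k+1).astype(np.int32))],True,(255,0,0),1)
        out.append(cv2.resize(big2[max(c[1]-140,0):,max(c[0]-190,0):][:280,:380],(380,280)))
save("crop1",np.vstack([np.hstack(out[:2]),np.hstack(out[2:])]))
E
python3 a.py
```

```text
scene [[0.59290219 0.25832271 0.013     ]]
side [[0.57326754 0.25497557 0.013     ]]
b scene [0.58847612 0.2517472 ] 16.110456650865377 -0.13533166059946702 0.09703274151146106
b side [0.5733986  0.25062867] -163.2964567637303 -0.12356169724397317 0.1290400458687771
(array([ 0.60447487,  0.25768837, -2.84019025]), np.float64(0.3521435260772705)) -162.73091451313624
(array([0.54093613, 0.23934591, 0.28998651]), np.float64(0.11648110300302505)) 16.61500337514117
scene (array([0.54034043, 0.24008412, 0.27933656]), np.float64(0.04251794144511223))
side (array([0.54042187, 0.23859694, 0.28817686]), np.float64(0.06793071329593658))
c scene [ 0.52674875 -0.15540618] -45.58268642465926 -0.08966577874407235 0.10396891054443892
c side [ 0.50945745 -0.18449739] 163.21378451517887 -0.10247965584995715 0.07613853783377884
(array([ 0.52635293, -0.16393156,  2.73568152]), np.float64(2.400496482849121)) 156.74300537627525Traceback (most recent call last):
  File "a.py", line 16, in <module>
    r=fit(M[key],model,p0); print(r,np.degrees(r[0][2]))
  File "fit.py", line 19, in fit
    r=minimize(f,p0,
[... 323 characters left out ...]
n <lambda>
    f=lambda p:sum(((bl(sil(n,model,p,s))-B[n])**2).sum()/B[n].sum() for n in B)
               ~~~^^^^^^^^^^^^^^^^^^^^^^^^^^^^^^^^^^^^^^^^^^^^^^^^^^^^^^^^^^^^^^
  File "fit.py", line 17, in <genexpr>
    f=lambda p:sum(((bl(sil(n,model,p,s))-B[n])**2).sum()/B[n].sum() for n in B)
                        ~~~^^^^^^^^^^^^^
  File "fit.py", line 11, in sil
    cv2.fillConvexPoly(m,cv2.convexHull((proj(n,place(b,p),s)*k).astype(np.int32)),1)
                                         ~~~~^^^^^^^^^^^^^^^^
  File "h.py", line 19, in proj
    i,Rm,c=pose(n,s)
           ~~~~^^^^^
  File "h.py", line 8, in pose
    i=eyes.camera_info(n)
ValueError: time passes only in moves, steps and waits
```

```bash
sed -i 's/^def pose/import functools\n@functools.cache\ndef info(n): return eyes.camera_info(n)\ndef pose/; s/i=eyes.camera_info(n)$/i=info(n)/' h.py
cat > a.py <<'E'
from fit import *
p=[.5405,.2393,.284]
out=[]
for n in("scene","side"):
    im=eyes.snapshot(n); reg=trace(n,"clip_seat")[0]["region"]; np.save(f"pics/clip_{n}.npy",reg)
    k=3;big=cv2.resize(im,None,fx=k,fy=k,interpolation=cv2.INTER_CUBIC)
    c=(proj(n,[p[0],p[1],.02])[0]*k).astype(int);b2=big.copy()
    for b in BR: cv2.polylines(b2,[cv2.convexHull((proj(n,place(b,p))*k+1).astype(np.int32))],True,(255,0,0),1)
    out.append(b2[c[1]-140:c[1]+140,c[0]-190:c[0]+190])
    c=(201,153) if n=="scene" else (398,279)
    b2=cv2.resize(im[c[1]-35:c[1]+35,c[0]-47:c[0]+48],(380,280),interpolation=cv2.INTER_CUBIC)
    r=cv2.resize(reg[c[1]-35:c[1]+35,c[0]-47:c[0]+48].astype(np.uint8),(380,280),interpolation=cv2.INTER_NEAREST)
    cv2.drawContours(b2,cv2.findContours(r,0,2)[0],-1,(255,0,0),1)
    out.append(b2)
    ys,xs=np.nonzero(reg);P=ray(n,np.c_[xs,ys],.02);print(n,P.mean(0))
save("crop1",np.vstack([np.hstack(out[:2]),np.hstack(out[2:])]))
E
python3 a.py
```

```text
scene [ 0.52155894 -0.16363514  0.02      ]
side [ 0.51273782 -0.1733153   0.02      ]
```

View pics/crop1.png

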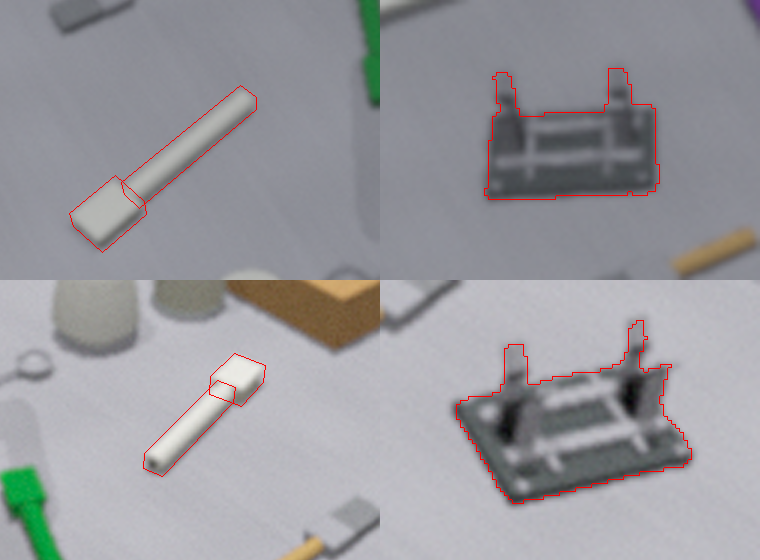

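The crop confirms the white brush with its thick round handle, and the fitted outline (red) matches it in both views. The clip masks are clean. I'll fit the clip base.

```bash
cat > b.py <<'E'
from fit import *
M={n:np.load(f"pics/clip_{n}.npy") for n in("scene","side")}
m=ray("scene",[[160,160],[240,160]],.012);d=m[1]-m[0];a=np.arctan2(d[1],d[0])
rs=[fit(M,CL,[.515,-.165,a+o]) for o in(-.4,0,.4)]
for r in rs: print(r,np.degrees(r[0][2]))
b=min(rs,key=lambda r:r[1])[0]
for n in M: print(n,fit({n:M[n]},CL,b))
E
python3 b.py
```

```text
(array([ 0.52040376, -0.16996561,  2.69386839]), np.float64(0.11402267962694168)) 154.3472894318665
(array([ 0.52039221, -0.16972996,  2.69395673]), np.float64(0.1151587963104248)) 154.35235056482622
(array([ 0.51921226, -0.17144292,  2.70434991]), np.float64(0.11397144198417664)) 154.94783639005632
scene (array([ 0.52027263, -0.16618772,  2.726831  ]), np.float64(0.012446392327547073))
side (array([ 0.51929729, -0.17228821,  2.68822481]), np.float64(0.08275111019611359))
```

Call:
step_arm:
  steps:
    - {"xyz": [-1.6,5.2,0],"spin": -0.08}
    - {"xyz": [-3.3,10.4,0],"spin": -0.16}
    - {"xyz": [-4.9,15.6,0],"spin": -0.25}
    - {"xyz": [-6.6,20.9,0],"spin": -0.33}
    - {"xyz": [-8.2,26.1,0],"spin": -0.41}
    - {"xyz": [-9.8,31.3,0],"spin": -0.49}
    - {"xyz": [-11.5,36.5,1],"spin": -0.57}
    - {"xyz": [-13.1,41.7,4],"spin": -0.655}
    - {"xyz": [-13.1,41.7,8],"spin": -0.655}
    - {"xyz": [-13.1,41.7,10],"spin": -0.655}
  jaw: 1

```text
time: 2.5
eef_pos: [0.5394, 0.2391, 0.1281]
eef_rot: [-0.001, 0.6, 0.8, -0.002]
ft_force: [-0.0, -0.3, -0.5]
grip_width: 0.0854
```

```bash
cat > w.py <<'E'
from fit import *
s=status.observe();im=eyes.snapshot("wrist")
Rm=q2m(s["eef_rot"]);print(s["time"],s["eef_pos"],"toolx yaw",np.degrees(np.arctan2(Rm[1,0],Rm[0,0])),"z",Rm[:,2])
p=[.5405,.2393,.284]
b2=im.copy()
for b in BR: cv2.polylines(b2,[cv2.convexHull((proj("wrist",place(b,p),s)).astype(np.int32))],True,(255,0,0),1)
for t in trace("wrist","brush_mid")[:3]: 
    print(t["score"],t["location"],t["region"].sum(),ray("wrist",[t["location"]],.02,s))
    cv2.drawContours(b2,cv2.findContours(t["region"].astype(np.uint8),0,2)[0],-1,(0,0,255),1)
    ys,xs=np.nonzero(t["region"]);P=ray("wrist",np.c_[xs,ys],.015,s)[:,:2]
    d=(P-p[:2])@np.array([[np.cos(.284),-np.sin(.284)],[np.sin(.284),np.cos(.284)]])
    q=d[(abs(d[:,0])<.075)];bins=np.arange(-.075,.08,.015)
    c=[q[(q[:,0]>=a)&(q[:,0]<a+.015)][:,1] for a in bins[:-1]]
    print([(round(1000*(a+.0075)),round(1000*(v.max()+v.min())/2,1),round(1000*np.ptp(v),1)) for a,v in zip(bins,c) if len(v)>5], "x range",d[:,0].min(),d[:,0].max())
save("w1",b2)
E
python3 w.py
```

```text
2.5 [0.53937332 0.23914184 0.12805544] toolx yaw 106.28686433145262 z [-0.00452679 -0.00129816 -0.99998891]
0.64 [276.7, 241.0] 9825 [[0.56846108 0.24869913 0.02      ]]
[(-68, np.float64(3.2), np.float64(25.7)), (-52, np.float64(2.9), np.float64(25.5)), (-38, np.float64(2.8), np.float64(25.6)), (-22, np.float64(3.0), np.float64(24.8)), (-8, np.float64(2.6), np.float64(26.0)), (8, np.float64(3.0), np.float64(25.7)), (22, np.float64(3.0), np.float64(25.8)), (38, np.float64(3.1), np.float64(24.9)), (52, np.float64(3.1), np.float64(25.2)), (68, np.float64(2.4), np.float64(25.8))] x range -0.08306340026751051 0.154707902726548
```

View pics/w1.png

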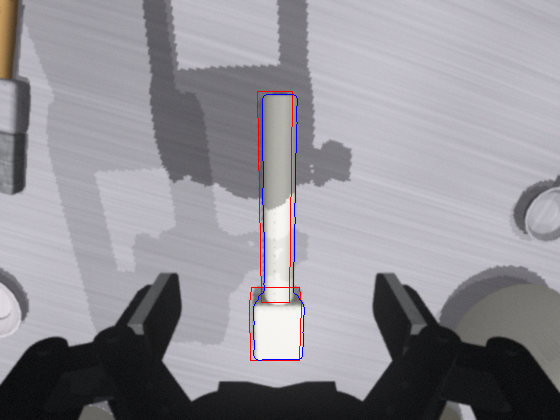

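The wrist view shows the handle (columns 262–297) between the fingers, about 3 mm off in tool +x. The yaw is right and the lens cap or cup to the right is clear of the fingers. I'll correct and descend.

Call:
step_arm:
  steps:
    - {"xyz": [0.25,0.2,2],"spin": 0}
    - {"xyz": [0.25,0.2,5],"spin": 0}
    - {"xyz": [0.25,0.2,8],"spin": 0}
    - {"xyz": [0.25,0.2,10],"spin": 0}
    - {"xyz": [0.25,0.2,11],"spin": 0}
    - {"xyz": [0.25,0.2,11.6],"spin": 0}
    - {"xyz": [0.25,0.2,12.0],"spin": 0}
    - {"xyz": [0.25,0.2,12.3],"spin": 0}
    - {"xyz": [0.25,0.2,12.4],"spin": 0}
    - {"xyz": [0.25,0.2,12.4],"spin": 0}
  jaw: 1

```text
time: 3.85
eef_pos: [0.5414, 0.2435, 0.0076]
eef_rot: [0.0, 0.599, 0.801, 0.0]
ft_force: [-0.4, -0.1, -0.1]
grip_width: 0.0852
```

Call:
step_arm:
  steps:
    - {"xyz": [0,0,0],"spin": 0}
    - {"xyz": [0,0,0],"spin": 0}
    - {"xyz": [0,0,0],"spin": 0}
    - {"xyz": [0,0,0],"spin": 0}
    - {"xyz": [0,0,0],"spin": 0}
    - {"xyz": [0,0,0],"spin": 0}
    - {"xyz": [0,0,0],"spin": 0}
    - {"xyz": [0,0,0],"spin": 0}
    - {"xyz": [0,0,0],"spin": 0}
    - {"xyz": [0,0,0],"spin": 0}
  jaw: 0
  grip_force: 60

```text
time: 5.1
eef_pos: [0.5416, 0.2436, 0.0078]
eef_rot: [0.0, 0.599, 0.801, 0.0]
ft_force: [0.5, -0.5, 4.8]
grip_width: 0.0234
```

The opening of 23.4 mm and 4.8 N upward mean the pads grip above the handle's axis. I'll reopen, go 5 mm lower and regrip.

Call:
step_arm:
  steps:
    - {"xyz": [0,0,0],"spin": 0}
    - {"xyz": [0,0,0],"spin": 0}
    - {"xyz": [0,0,0.2],"spin": 0}
    - {"xyz": [0,0,0.4],"spin": 0}
    - {"xyz": [0,0,0.5],"spin": 0}
    - {"xyz": [0,0,0.5],"spin": 0}
    - {"xyz": [0,0,0.5],"spin": 0}
    - {"xyz": [0,0,0.5],"spin": 0}
    - {"xyz": [0,0,0.5],"spin": 0}
    - {"xyz": [0,0,0.5],"spin": 0}
  jaw: 0.6

```text
time: 6.35
eef_pos: [0.5412, 0.2435, 0.0024]
eef_rot: [0.0, 0.599, 0.801, 0.0]
ft_force: [-0.5, 0.5, 0.3]
grip_width: 0.0513
```

Call:
step_arm:
  steps:
    - {"xyz": [0,0,0],"spin": 0}
    - {"xyz": [0,0,0],"spin": 0}
    - {"xyz": [0,0,0],"spin": 0}
    - {"xyz": [0,0,0],"spin": 0}
    - {"xyz": [0,0,0],"spin": 0}
    - {"xyz": [0,0,0],"spin": 0}
    - {"xyz": [0,0,0],"spin": 0}
    - {"xyz": [0,0,0],"spin": 0}
    - {"xyz": [0,0,0],"spin": 0}
    - {"xyz": [0,0,0],"spin": 0}
  jaw: 0
  grip_force: 70

```text
time: 7.6
eef_pos: [0.5415, 0.2436, 0.0027]
eef_rot: [0.0, 0.599, 0.801, 0.0]
ft_force: [-0.5, -0.1, 5.6]
grip_width: 0.0235
```

Call:
step_arm:
  steps:
    - {"xyz": [0,0,-4],"spin": 0}
    - {"xyz": [0,0,-10],"spin": 0}
    - {"xyz": [-2,0,-16],"spin": 0.04}
    - {"xyz": [-6.5,-1,-20],"spin": 0.14}
    - {"xyz": [-11.5,-1.7,-21.7],"spin": 0.26}
    - {"xyz": [-16.5,-2.5,-21.7],"spin": 0.38}
    - {"xyz": [-21.5,-3.2,-21.7],"spin": 0.5}
    - {"xyz": [-26.5,-4,-21.7],"spin": 0.61}
    - {"xyz": [-30,-4.5,-21.7],"spin": 0.69}
    - {"xyz": [-32,-4.8,-21.7],"spin": 0.728}

```text
time: 8.85
eef_pos: [0.585, -0.0787, 0.2173]
eef_rot: [-0.001, 0.846, 0.534, -0.001]
ft_force: [-0.1, -0.2, -1.4]
grip_width: 0.0234
```

```bash
cat > w2.py <<'E'
from fit import *
import sys
s=status.observe();im=eyes.snapshot("wrist")
Rm=q2m(s["eef_rot"]);print(s["time"],s["eef_pos"],"toolx yaw",np.degrees(np.arctan2(Rm[1,0],Rm[0,0])),"z",Rm[:,2],s["ft_force"],s["grip_width"])
t=trace("wrist","clip_seat")
b2=im.copy()
for k in t[:2]: print(k["score"],k["location"],k["region"].sum())
reg=t[0]["region"]
p0=[.520,-.168,np.radians(154.6)]
r=fit({"wrist":reg},CL,p0,s);print(r,np.degrees(r[0][2]))
for b in CL: cv2.polylines(b2,[cv2.convexHull((proj("wrist",place(b,r[0]),s)).astype(np.int32))],True,(255,0,0),1)
cv2.drawContours(b2,cv2.findContours(reg.astype(np.uint8),0,2)[0],-1,(0,0,255),1)
save(sys.argv[1],cv2.resize(b2,(800,600),interpolation=cv2.INTER_CUBIC))
E
python3 w2.py w2
```

```text
8.85 [ 0.58496608 -0.07869937  0.21734929] toolx yaw 64.51868638820827 z [-3.20379383e-03  8.86548038e-04 -9.99994475e-01] [-0.05726905 -0.23301023 -1.41052074] 0.02335597682531616
0.91 [170.0, 150.1] 14535
(array([ 0.52045251, -0.16720782,  2.70610864]), np.float64(0.04340580850839615)) 155.04860376727862
```

View pics/w2.png

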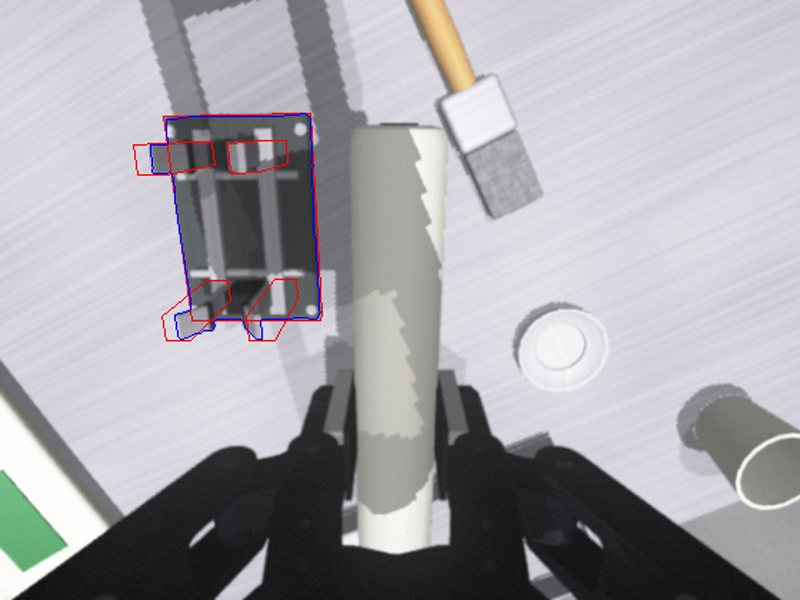

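The wrist fit of the base (red) agrees with the scene and side fits: clip at (0.520, -0.167), yaw -25°. I'll move above it and stop at z = 0.13 to check handle tilt and alignment.

Call:
step_arm:
  steps:
    - {"xyz": [-2,-0.3,0],"spin": 0}
    - {"xyz": [-4.5,-0.8,0],"spin": 0}
    - {"xyz": [-7,-1.3,0],"spin": -0.009}
    - {"xyz": [-9,-1.7,0],"spin": -0.009}
    - {"xyz": [-10.3,-1.9,1],"spin": -0.009}
    - {"xyz": [-10.8,-2,3],"spin": -0.009}
    - {"xyz": [-10.8,-2,5.5],"spin": -0.009}
    - {"xyz": [-10.8,-2,7.5],"spin": -0.009}
    - {"xyz": [-10.8,-2,8.7],"spin": -0.009}
    - {"xyz": [-10.8,-2,8.7],"spin": -0.009}

```text
time: 10.2
eef_pos: [0.5205, -0.1657, 0.1309]
eef_rot: [-0.001, 0.842, 0.539, -0.001]
ft_force: [-0.7, 0.0, -0.7]
grip_width: 0.0232
```

```bash
cat > w3.py <<'E'
from fit import *
s=status.observe();im=eyes.snapshot("wrist")
Rm=q2m(s["eef_rot"]);print(s["time"],s["eef_pos"],"toolx yaw",np.degrees(np.arctan2(Rm[1,0],Rm[0,0])),s["ft_force"])
t=max(trace("wrist","brush_mid"),key=lambda k:k["region"].sum());reg=t["region"];print(t["score"],t["location"])
i,_,_=pose("wrist",s);M=np.array(i["mount"]);c=M[:3,3]
def tr(uv):
    p=cv2.undistortPoints(np.array(uv,float).reshape(-1,1,2),K(i),np.array(i["distortion"])).reshape(-1,2)
    return np.c_[p,np.ones(len(p))]@M[:3,:3].T
# per row: tool x of centre and depth from width (cylinder across tool x; rays (dx,dy,dz))
for row in range(80,300,15):
    xs=np.nonzero(reg[row])[0]
    if len(xs)<30: continue
    d=tr([[xs.min()-.5,row],[xs.max()+.5,row]]);d/=np.hypot(d[:,1],d[:,2])[:,None]
    a,b=np.arctan(d[:,0]);D=.013/np.sin((b-a)/2)*1.0
    m=(a+b)/2;dm=d.mean(0)
    P=c+np.array([D*np.sin(m),0,0])+D*np.cos(m)*np.array([0,dm[1],dm[2]])
    print(row,len(xs),np.round(1000*P,1))
print("tail row",np.nonzero(reg.any(1))[0].min())
b2=im.copy();cv2.drawContours(b2,cv2.findContours(reg.astype(np.uint8),0,2)[0],-1,(0,0,255),1)
sc=[]
for n,w in(("scene",(201,153)),("side",(398,279))):
    j=eyes.snapshot(n);q=proj(n,[.5204,-.1672,.1])[0].astype(int)
    x0=np.clip(q[0]-50,0,440);y0=np.clip(q[1]-40,0,330)
    sc.append(cv2.resize(j[y0:y0+80,x0:x0+107],(400,300),interpolation=cv2.INTER_CUBIC))
save("w3",np.hstack([cv2.resize(b2,(400,300)),sc[0]]) if 0 else np.vstack([np.hstack([cv2.resize(b2,(400,300)),sc[0]]),np.hstack([sc[1],sc[1]*0])]))
E
python3 w3.py
```

```text
10.2 [ 0.52053518 -0.16566708  0.13089884] toolx yaw 65.22462086973734 [-0.71318841  0.01153209 -0.73823371]
0.79 [276.0, 223.7]
95 66 [  1.2 -82.3  -1.5]
110 67 [  1.4 -76.7  -5.3]
125 67 [  1.  -71.2  -7. ]
140 67 [  1.  -65.6  -8.7]
155 65 [  0.6 -59.3  -6.4]
170 63 [  1.  -52.6  -4. ]
185 64 [  1.2 -47.2  -8.1]
200 62 [  0.8 -40.1  -5.7]
215 61 [  1.  -33.3  -5.6]
230 61 [  0.6 -27.2  -7.7]
245 61 [  0.6 -21.2  -9.8]
260 59 [  0.6 -12.8  -7.6]
275 56 [ 0.4 -2.5 -2.7]
290 55 [ 0.6  5.6 -2.7]
tail row 86
```

View pics/w3.png

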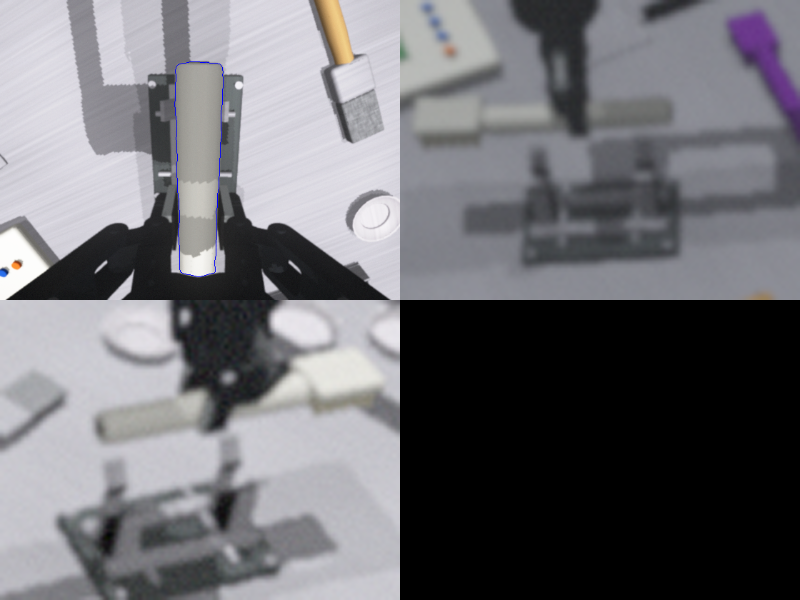

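The brush hangs level, with its middle within about 1 mm of the TCP, over the clip and parallel to it, about 2 mm off in tool +x. I'll correct that and descend to just above the lips.

Call:
step_arm:
  steps:
    - {"xyz": [-0.1,0.1,0],"spin": 0}
    - {"xyz": [-0.2,0.1,0.5],"spin": 0}
    - {"xyz": [-0.2,0.1,1.5],"spin": 0}
    - {"xyz": [-0.2,0.1,2.5],"spin": 0}
    - {"xyz": [-0.2,0.1,3.5],"spin": 0}
    - {"xyz": [-0.2,0.1,4.5],"spin": 0}
    - {"xyz": [-0.2,0.1,5.2],"spin": 0}
    - {"xyz": [-0.2,0.1,5.5],"spin": 0}
    - {"xyz": [-0.2,0.1,5.5],"spin": 0}
    - {"xyz": [-0.2,0.1,5.5],"spin": 0}

```text
time: 11.65
eef_pos: [0.5217, -0.1685, 0.0778]
eef_rot: [0.0, 0.842, 0.539, 0.0]
ft_force: [0.5, 0.1, -0.7]
grip_width: 0.0234
```

Call:
step_arm:
  steps:
    - {"xyz": [0,0,0.2],"spin": 0}
    - {"xyz": [0,0,0.4],"spin": 0}
    - {"xyz": [0,0,0.6],"spin": 0}
    - {"xyz": [0,0,0.8],"spin": 0}
    - {"xyz": [0,0,1.0],"spin": 0}
    - {"xyz": [0,0,1.2],"spin": 0}
    - {"xyz": [0,0,1.4],"spin": 0}
    - {"xyz": [0,0,1.6],"spin": 0}
    - {"xyz": [0,0,1.6],"spin": 0}
    - {"xyz": [0,0,1.6],"spin": 0}

```text
time: 12.9
eef_pos: [0.5225, -0.1688, 0.0636]
eef_rot: [0.001, 0.842, 0.539, 0.001]
ft_force: [-2.5, 0.5, 7.2]
grip_width: 0.0236
```

Call:
step_arm:
  steps:
    - {"xyz": [0,0,0.2],"spin": 0}
    - {"xyz": [0,0,0.4],"spin": 0}
    - {"xyz": [0,0,0.6],"spin": 0}
    - {"xyz": [0,0,0.8],"spin": 0}
    - {"xyz": [0,0,1.0],"spin": 0}
    - {"xyz": [0,0,1.2],"spin": 0}
    - {"xyz": [0,0,1.4],"spin": 0}
    - {"xyz": [0,0,1.6],"spin": 0}
    - {"xyz": [0,0,1.6],"spin": 0}
    - {"xyz": [0,0,1.6],"spin": 0}

```text
time: 14.15
eef_pos: [0.5209, -0.1682, 0.0448]
eef_rot: [-0.0, 0.842, 0.539, -0.0]
ft_force: [-2.1, -1.0, -1.8]
grip_width: 0.0242
```

```bash
cat > c.py <<'E'
from h import *
import sys
s=status.observe();print(s["time"],s["eef_pos"],s["ft_force"],s["grip_width"])
out=[cv2.resize(eyes.snapshot("wrist"),(400,300))]
for n in("scene","side"):
    j=eyes.snapshot(n);q=proj(n,[.5204,-.1672,.06])[0].astype(int)
    x0=np.clip(q[0]-50,0,450);y0=np.clip(q[1]-40,0,340)
    out.append(cv2.resize(j[y0:y0+80,x0:x0+107],(400,300),interpolation=cv2.INTER_CUBIC))
save(sys.argv[1],np.vstack([np.hstack(out[:2]),np.hstack([out[2],out[2]*0])]))
E
python3 c.py c1
```

```text
14.15 [ 0.52087378 -0.16822392  0.04482381] [-2.12231408 -0.97903391 -1.82157907] 0.024163320040676662
```

View pics/c1.png

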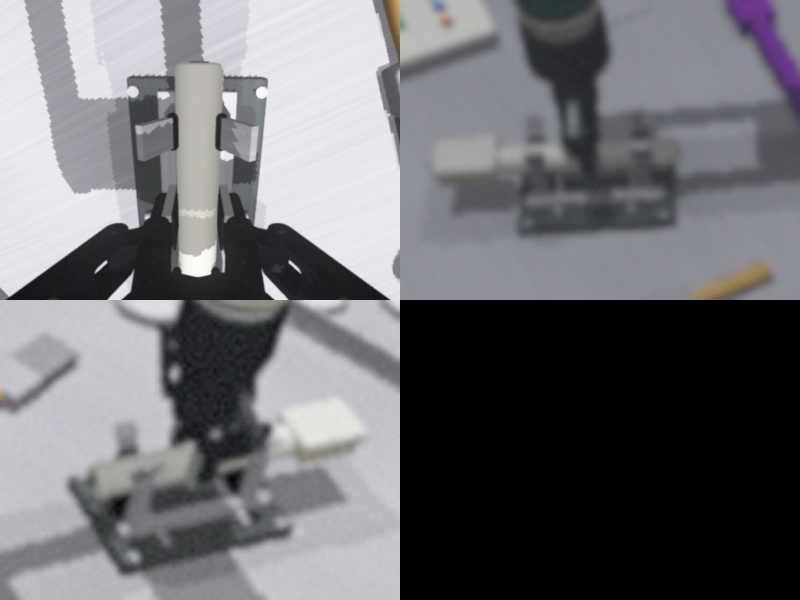

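The handle looks to be between the jaws and the force has dropped. I'll press 3 mm further to make sure the saddles are bearing it.

Call:
step_arm:
  steps:
    - {"xyz": [0,0,0.1],"spin": 0}
    - {"xyz": [0,0,0.15],"spin": 0}
    - {"xyz": [0,0,0.2],"spin": 0}
    - {"xyz": [0,0,0.25],"spin": 0}
    - {"xyz": [0,0,0.3],"spin": 0}
    - {"xyz": [0,0,0.3],"spin": 0}
    - {"xyz": [0,0,0.3],"spin": 0}
    - {"xyz": [0,0,0.3],"spin": 0}
    - {"xyz": [0,0,0.3],"spin": 0}
    - {"xyz": [0,0,0.3],"spin": 0}

```text
time: 15.55
eef_pos: [0.5214, -0.1684, 0.0445]
eef_rot: [0.0, 0.842, 0.539, 0.0]
ft_force: [-7.1, 1.2, 10.6]
grip_width: 0.024
```

Call:
step_arm:
  steps:
    - {"xyz": [0,0,0],"spin": 0}
    - {"xyz": [0,0,0],"spin": 0}
    - {"xyz": [0,0,0],"spin": 0}
    - {"xyz": [0,0,0],"spin": 0}
    - {"xyz": [0,0,0],"spin": 0}
    - {"xyz": [0,0,0],"spin": 0}
    - {"xyz": [0,0,-0.5],"spin": 0}
    - {"xyz": [0,0,-1.5],"spin": 0}
    - {"xyz": [0,0,-3],"spin": 0}
    - {"xyz": [0,0,-5],"spin": 0}
  jaw: 0.6

```text
time: 16.8
eef_pos: [0.5214, -0.1684, 0.0936]
eef_rot: [0.0, 0.842, 0.539, 0.0]
ft_force: [0.3, -0.1, -0.1]
grip_width: 0.0512
```

Call:
step_arm:
  steps:
    - {"xyz": [0,0,-4],"spin": 0}
    - {"xyz": [0,0,-8],"spin": 0}
    - {"xyz": [0,2,-10],"spin": 0}
    - {"xyz": [0,5,-10],"spin": 0}
    - {"xyz": [0,7,-10],"spin": 0}
    - {"xyz": [0,7,-10],"spin": 0}
    - {"xyz": [0,7,-10],"spin": 0}
    - {"xyz": [0,7,-10],"spin": 0}
    - {"xyz": [0,7,-10],"spin": 0}
    - {"xyz": [0,7,-10],"spin": 0}

```text
time: 18.05
eef_pos: [0.5847, -0.1976, 0.1925]
eef_rot: [0.0, 0.842, 0.539, 0.0]
ft_force: [-0.7, -0.2, -0.1]
grip_width: 0.0516
```

```bash
cat > d.py <<'E'
from fit import *
s=status.observe();print(s["time"],s["eef_pos"],s["ft_force"],s["grip_width"])
w=eyes.snapshot("wrist");cr=w[0:300,100:460]
p=[.5204,-.1672,np.radians(-24.95)]
BZ=[b+np.array([0,0,.042]) for b in BR]
out=[]
for n in("scene","side"):
    j=eyes.snapshot(n);c=proj(n,[*p[:2],.05])[0]
    t=trace(n,"brush_mid");t=min(t,key=lambda k:np.hypot(*(np.array(k["location"])-c)))
    print(n,t["score"],t["location"])
    for z in(.036,.042,.048):
        M=[b+np.array([0,0,z]) for b in BR];r=fit({n:t["region"]},M,p);d=r[0][:2]-p[:2];u=np.array([np.cos(p[2]),np.sin(p[2])])
        print(n,z,"along",d@u*1000,"across",1000*(d@[-u[1],u[0]]),np.degrees(r[0][2]),r[1])
    q=c.astype(int);x0=np.clip(q[0]-50,0,450);y0=np.clip(q[1]-40,0,340)
    out.append(cv2.resize(j[y0:y0+80,x0:x0+107],(400,300),interpolation=cv2.INTER_CUBIC))
save("d1",np.hstack([cv2.resize(cr,(400,600*400//480))[:600]if 0 else cv2.resize(cr,(400,600)),np.vstack(out)]))
E
python3 d.py
```

```text
18.05 [ 0.58468097 -0.19755857  0.19249139] [-0.72008191 -0.20929897 -0.10031298] 0.0516141551271803
scene 0.72 [176.8, 144.9]
scene 0.036 along 3.816728748798165 across -6.790302238379533 -25.50855912236009 0.23551049828529358
scene 0.042 along 3.375697271537623 across -1.185307980978207 -25.03716657062374 0.24165557324886322
scene 0.048 along 0.26123760957046804 across 7.018300394800137 -25.64687690030216 0.2512141168117523
side 0.84 [419.1, 264.2]
side 0.036 along 8.98911855335608 across 3.0537537723248227 -24.440489503003736 0.12668097019195557
side 0.042 along 3.2908286661507704 across -1.5236071813299699 -25.25186940161093 0.1324828714132309
side 0.048 along 0.47402643817127066 across -7.009737154852788 -23.979869856704305 0.1367112100124359
```

View pics/d1.png

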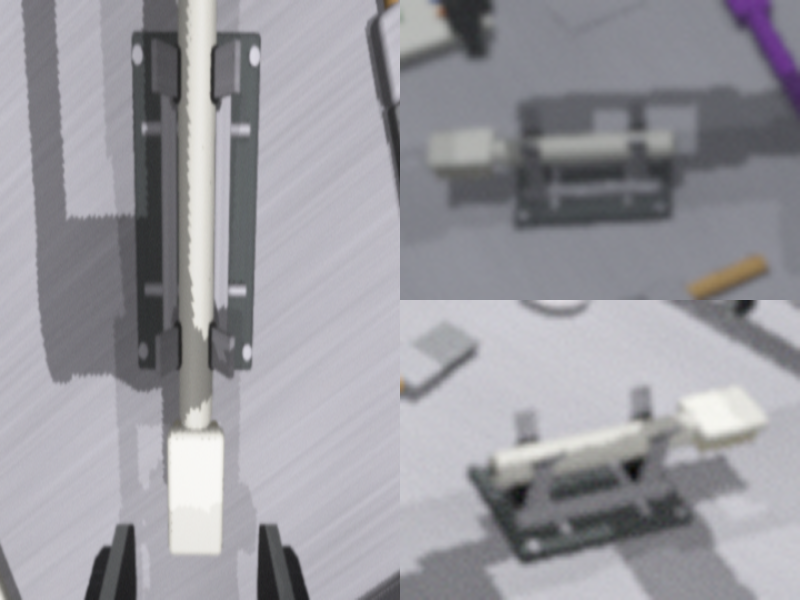

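```bash
python3 -c "
from rig import job;print(job.finish_job())"
```

```text
the job is handed in; nothing more can be done
None
```

The white scrubbing brush is in the spring clip, released, and the job was handed in at about 18 s of the 42 s allowed. The green and purple look-alikes were not touched.

- **Grasp:** The first grip looked too high on the handle, so I regripped 5 mm lower. The opening read the same both times (23.4 and 23.5 mm), so the second grip may not have been needed.
- **Seating:** The force rose to 7 N and then dropped as the handle went in. Pressing further met a firm stop at 10.6 N, with the handle axis at about 55 mm, which is the seat height.
- **After release:** The scene and side cameras agree at that height. They put the handle about 1 mm off across, within 0.5° of the clip's line, and its middle about 3 mm toward the head from midway. The wrist view shows the jaw lips closed over the handle at both stations. The gripper is clear of everything, at 19 cm height.
- **Disagreements:** The cameras differed by up to 6 mm on the clip's position from far away, and I used the closer wrist view. The 3 mm offset is within what my measurements can tell. The gripper's own position suggested 1 to 2 mm, so I left the brush as it was.

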